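Clear the specimen tray and put it back in the microscope stage

TASK

The session at the microscope is over. First stand all the jars from the tray upright on the archive shelf, carrying on the two straight rows begun there, blue lids in line with the blue jar and yellow lids in line with the yellow jar, side by side with about a finger's width (no more than 25 mm) between neighbours. Then turn the empty tray end for end, slide it plain end first into the rails on the microscope's base until its front plate is fully home against the rails, and swing the red-knobbed latch fully closed across it; leave the other things on the bench where they are.

Things in the scene. Friction and masses are not known exactly. Their poses are not given: they have to be found in the camera images.
- tray_mid (a point): specimen tray: grey floor plate 184 mm long (x), 140 mm wide (y), 5 mm thick; walls 14 mm high, set in 6 mm from the floor's side edges, which are its runners. +x points at the plain end that enters the rails (last 12 mm narrowed to 128 mm). The point is the middle of its underside. Mass 0.3 kg. Jars stand on its floor at x -42, 10, 62 and y -37, 37 mm, some places empty.
- tray_handle (a point): the tray's handle: upright blue tab 50 mm wide (tray y), 12 mm thick (tray x), its top 62 mm above the underside, standing on a blue front plate (180 mm wide, too wide for the rails, 10 mm thick, 28 mm high, tray x -92 to -102 mm). The point is the tab's centre, 44 mm above the tray's underside at tray x = -97 mm; axes as the tray's
- home (a point): on the microscope's base: where tray_mid lies, with the same axes, when the tray is fully home, its front plate's inner face against the rail ends (+x: the way it slides in). The black base plate, 250 mm wide, has its top at this height, 12 mm above the table. From x = -25 mm on the microscope's head hangs 175 mm above the plate (total height 0.45 m, column at x = 173 mm)
- mouth (a point): middle of the rails' mouth on the base plate's top, 92 mm before home, same axes. The plate runs on 110 mm in front of it as an apron. The aluminium rails are 147 mm apart (flared to 154 mm over the first 22 mm), 13.5 mm high, with lips from x = 25 mm on that overhang the runners 9.5 mm above the plate, 135 mm apart: the tray only goes in along x
- latch (a joint): swinging latch beside the mouth: flat steel bar 65 mm long that turns level about an upright pivot. 0 to 0.45 rad: out of the tray's way; 2.02 rad (its stop): closed, lying across the outside of the tray's front plate, 2.5 mm clear of it when the tray is home. It closes counter-clockwise seen from above, stays where it is left and takes 1 to 2 N at its knob
- latch_knob (a point): the latch's upright red knob, 14 mm across, 40 mm tall, 50 mm from the pivot; the point is 12 mm below its top, 64 mm above the table
- latch_pivot (a point): the latch's pivot axis at the knob point's height; at x = -19.5 mm, y = 105 mm from mouth
- shelf_top (a point): archive shelf: low fixed riser with a wooden board 200 mm deep (x), 270 mm wide (y); the point is the middle of the board's top, 50 mm above the table; aluminium edging 5 mm thick stands 8 mm above the board all round. Two rows of jars run along y, at x = 48 and x = -48 mm; the first jar of each is already there at y = 90 mm and the rows go on towards -y
- blue1_c (a point): specimen jar, a bottom-heavy cylinder 44 mm across and 62 mm tall, about 0.13 kg, white with a blue screw lid (the top 17 mm). The point is its centre, 31 mm above its underside; z is its axis. Starts on the tray; may be absent.
- blue2_c (a point): specimen jar, a bottom-heavy cylinder 44 mm across and 62 mm tall, about 0.13 kg, white with a blue screw lid (the top 17 mm). The point is its centre, 31 mm above its underside; z is its axis. Starts on the tray; may be absent.
- blue3_c (a point): specimen jar, a bottom-heavy cylinder 44 mm across and 62 mm tall, about 0.13 kg, white with a blue screw lid (the top 17 mm). The point is its centre, 31 mm above its underside; z is its axis. Starts on the tray; may be absent.
- yellow1_c (a point): specimen jar, a bottom-heavy cylinder 44 mm across and 62 mm tall, about 0.13 kg, white with a yellow screw lid (the top 17 mm). The point is its centre, 31 mm above its underside; z is its axis. Starts on the tray; may be absent.
- yellow2_c (a point): specimen jar, a bottom-heavy cylinder 44 mm across and 62 mm tall, about 0.13 kg, white with a yellow screw lid (the top 17 mm). The point is its centre, 31 mm above its underside; z is its axis. Starts on the tray; may be absent.
- yellow3_c (a point): specimen jar, a bottom-heavy cylinder 44 mm across and 62 mm tall, about 0.13 kg, white with a yellow screw lid (the top 17 mm). The point is its centre, 31 mm above its underside; z is its axis. Starts on the tray; may be absent.
- blue_first_c (a point): specimen jar, a bottom-heavy cylinder 44 mm across and 62 mm tall, about 0.13 kg, white with a blue screw lid (the top 17 mm). The point is its centre, 31 mm above its underside; z is its axis. Already on the shelf, the first of the blue row (which of the two rows that is varies).
- yellow_first_c (a point): specimen jar, a bottom-heavy cylinder 44 mm across and 62 mm tall, about 0.13 kg, white with a yellow screw lid (the top 17 mm). The point is its centre, 31 mm above its underside; z is its axis. Already on the shelf, the first of the yellow row (which of the two rows that is varies).
- dishes: bystander: stack of four Petri dishes, 60 mm across, 52 mm tall; origin under its middle
- dish: bystander: one Petri dish, 60 mm across, 12 mm tall; origin under its middle
- bottle: bystander: amber bottle, 60 mm across, 150 mm tall; origin under its middle
- marker: bystander: black marker pen lying on the table, 130 x 14 x 14 mm; origin under its middle
- slidebox: bystander: green slide box, 90 x 130 x 35 mm; origin under its middle
Not all that is in view belongs to the job. What is shaped like the part that bears yellow1_c but pink is not meant.

How it is judged:
By the outcome, as a careful person would: the job done as asked, in the order asked, and still so for the second after the job is handed in, with the robot touching nothing.
Of blue1, blue2, blue3, yellow1, yellow2, yellow3 only 4 to 6 are there at a start; the rules pass over those that are not, and their reading is None.
At some moment in a run one of blue1, blue2, blue3, yellow1, yellow2, yellow3, tray may be knocked a few centimetres aside while the robot is not near it.
It also fails if it takes over 208 s, if anything falls off the work surface, if the arm or the gripper's body presses on something with over 40 N, if the wrist force passes 120 N, or if a joint passes its speed limit or range.

ROBOT

A 6-joint arm with a two-finger parallel gripper is mounted at the origin on the work surface. World frame = base frame: x ahead of the robot, y to its left, z up, the work surface at z = 0. Lengths are in m, angles in rad, forces in N, time in s.
With the tool pointing down it reaches from about 0.35 to 1 m from the base axis. Payload 7.1 kg.
Tool frame: the origin (TCP) lies at the very end of the fingers, on their centre line; the grasp point (between the pads) lies 19 mm behind it (grasp_offset is the distance from the TCP to the grasp point, in m); z points along the fingers, y is the line along which they close (so a half turn about z gives the same grasp; the last joint's range is limited). The gripper opens to 85 mm and grips with 20 to 120 N. Pads are 22 mm wide; open, the fingers measure 114 mm over their backs; the gripper's body (76 mm by 85 mm) begins 54 mm behind the grasp point. The pads swing forward as they close: fully open they stand 13 mm farther back than shut.
Start: joints at [-0.019, 0.423, 1.63, -0, 1.089, -0.019], TCP at [0.625, 0, 0.231] pointing down, gripper open.
Joint ranges: [-3, 3], [-0.9, 2.11], [0.09, 2.58], [-1.31, 4.45], [0.11, 2.69], [-2.54, 2.54]. Speed limits (rad/s): [2.39, 2.39, 3.01, 3.14, 3.14, 3.14].

INTERFACE

Orientations are given as a unit quaternion [x, y, z, w].
In Python, from plant import * gives the robot as it stands.
- The arm moves only by the shell command python3 -m jog 'ROWS' [OPENING] [FORCE]. ROWS is JSON, a list that holds one entry, the list of rows, each a list of 6 numbers: the shift along the tool's x, y, z in mm, then the turn, a rotation vector about the tool's x, y, z in degrees. In form: [[[dx, dy, dz, rx, ry, rz], ...]]. A call has 1 to 20 rows; each row shifts and turns the commanded pose from where the row before left it, along the tool's axes as they then stand; what a row does not reach is not made up. A row lasts 1/10 s, in which the tool goes at most 50 mm and 8.59 degrees, less where a joint would pass 70% of its speed; a pose out of reach is approached as far as the arm can. A call with a gripper value outside its range is refused whole. OPENING is the opening in per cent of the stroke, from 0 (shut) to 100 (fully open), set as the call begins (- or left out, the last holds). The fingers move at their own pace and stop on an object; FORCE is the grip in N (left out, the last holds). Time passes only in rows, so rows that do not move let the fingers close. It gives the time, the measured TCP pose, the force, the opening and the grip force at its end, in the units of the state.
- get_obs(): the state, without advancing time (a new reading comes with each control period).
- read_camera(name): name is "scene" or "side" or "wrist"; returns the picture (384x512x3 uint8, blue, green, red); there is no depth.
- calibration(name): a dict with "vfov" (degrees; the focal length in pixels is half the picture's height over the tangent of half this angle, whatever the lens; pixels are square), "cx", "cy" (the principal point, pixels), "R" (3x3) and "t" (3): a world point X has camera coordinates R X + t. Camera axes: x right, y down, z forward; pixel columns grow to the right and rows downward; lengths in m; the calibration is good to about 2 mm. A picture is of the moment at which its call begins: read the wrist's pose just before it. calibration takes no time and is no camera call; for the wrist camera it gives the pose at the moment of the call.
- close_job(): hands the job in; it is judged then, once.
The state is a dict: "clock": time; "joints": joint angles; "qvel": joint speeds; "joint_efforts": joint torques, N m; "tool_pos": TCP position; "eef_rot": TCP orientation; "ft_force": force on the tool from outside, world axes, zero at the start; "torque": the same for the moment, N m; "grip_width": finger opening in m; "gripper_force": force on a finger pad.
Only numpy, scipy, OpenCV 4.12 (cv2) and the standard library are available. Lean on these libraries where they do the work, as an engineer would, in place of code of your own. Each camera call takes 0.05 s, during which the arm holds its last target. There are 200 camera calls.

## Working session

There is one attempt and no reset: what is moved stays moved. The work goes in short steps, Python scripts to look and compute and a shell command to move; the robot and the scene stay as the last step left them, time stands still between calls to the robot, and variables do not carry over. Pictures are saved under pics/ and viewed, at most 14 in all, crops included, and the job is handed in when it is done.

```bash
ls; mkdir -p pics
python3 - <<'E'
from plant import *
import cv2
o=get_obs();print(o)
for n in("scene","side","wrist"):
    im=read_camera(n);cv2.imwrite(f"pics/{n}0.png",im)
    print(n,calibration(n))
E
```

```text
pics
{'clock': 0.0, 'joints': array([-1.90147767e-02,  4.23858853e-01,  1.63070927e+00, -2.24544658e-05,
        1.08858469e+00, -1.89757491e-02]), 'qvel': array([-1.16311947e-03,  3.89329220e-04,  5.08395074e-04,  7.98081831e-04,
       -4.42673970e-06,  5.85082233e-04]), 'joint_efforts': array([ 6.87376578e-04, -5.57382560e+01, -2.81743366e+01,  7.52266601e-05,
        7.21184188e-03,  1.02962622e-05]), 'tool_pos': array([6.24445243e-01, 2.10443426e-05, 2.30526870e-01]), 'eef_rot': array([ 7.07116677e-01,  7.07096455e-01, -5.48186680e-04, -5.55082099e-04]), 'ft_force': array([-0.19046512, -0.0757098 ,  0.29017318]), 'torque': array([-0.01825331, -0.03115587,  0.00290958]), 'gripper_force': 0.0, 'grip_width': 0.0857590827853167}
scene {'vfov': 46.745616821625646, 'cx': 254.4703414698603, 'cy': 193.63354384910707, 'R': array([[ 8.09295350e-01,  5.87401799e-01, -4.04882093e-04],
       [ 3.87169364e-01, -5.33942361e-01, -7.51668437e-01],
       [-4.41747575e-01,  6.08165012e-01, -6.59541051e-01]]), 't': array([-0.44212499, -0.1254385 ,  1.45475485])}
side {'vfov': 45.033367643218085, 'cx': 255.97541240774666, 'cy': 190.44131895936826, 'R': array([[ 0.75123983, -0.66002217,  0.00307575],
       [-0.37644073, -0.4322848 , -0.81940358],
       [ 0.54215413,  0.61441077, -0.57320879]]), 't': array([-0.40027947,  0.29715854,  0.83105522])}
wrist {'vfov': 60.649015163859126, 'cx': 255.45089510045537, 'cy': 200.08717499028091, 'R': array([[ 9.99999449e-01, -9.70438031e-04, -4.01553835e-04],
       [-7.99919105e-04, -9.51537961e-01,  3.07530274e-01],
       [-6.80532792e-04, -3.07529784e-01, -9.51538212e-01]]), 't': array([-0.62382571, -0.0408135 ,  0.38041052])}
```

Run:
```python
import cv2
for n in("scene","side"):
    cv2.imwrite(f"pics/{n}0b.png",cv2.resize(cv2.imread(f"pics/{n}0.png"),(800,600),interpolation=cv2.INTER_CUBIC))
```

```text
(no output)
```

View pics/scene0b.png

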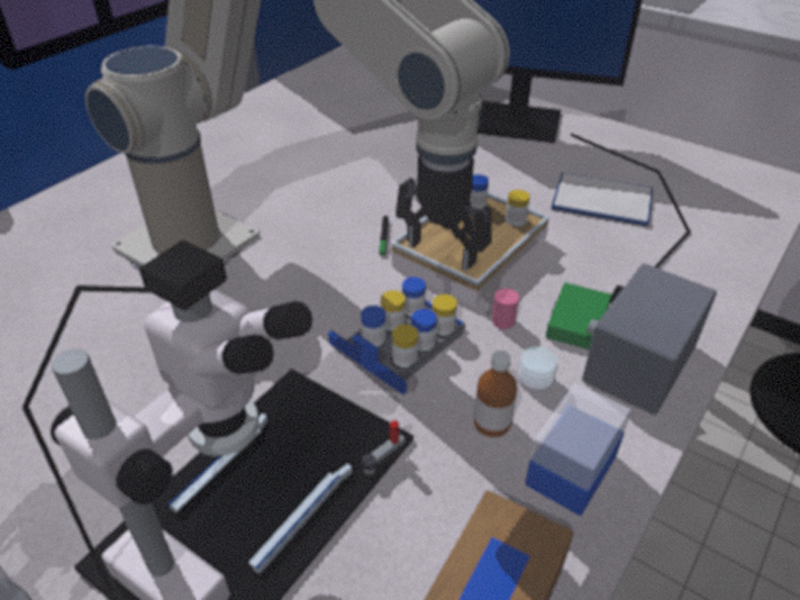

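View pics/side0b.png

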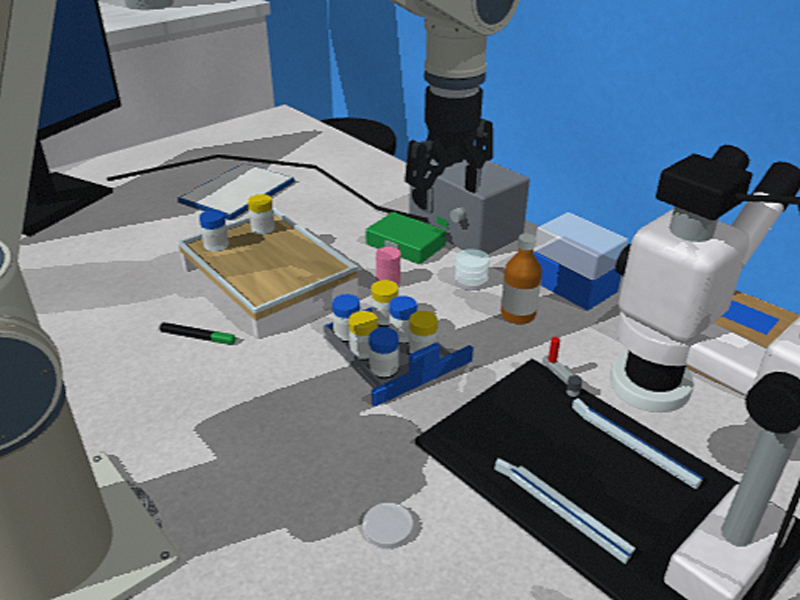

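```bash
cat > h.py <<'E'
from plant import *
import numpy as np,cv2
def P(X,c):
    p=np.asarray(c["R"])@np.asarray(X,float)+c["t"];f=192/np.tan(np.radians(c["vfov"]/2))
    return np.array([c["cx"]+f*p[0]/p[2],c["cy"]+f*p[1]/p[2]])
def hit(uv,z,c,s=1.0):
    u,v=np.array(uv)*s;f=192/np.tan(np.radians(c["vfov"]/2));R=np.asarray(c["R"])
    o=-R.T@c["t"];d=R.T@np.array([(u-c["cx"])/f,(v-c["cy"])/f,1]);return o+d*(z-o[2])/d[2]
E
python3 - <<'E'
from h import *
s=calibration("scene");d=calibration("side");k=.64
L={"A":((413,286),(346,302),.067),"B":((393,298),(363,320),.067),"C":((373,316),(383,339),.067),"D":((444,302),(384,290),.067),"E":((424,317),(403,305),.067),"F":((405,334),(423,322),.067),
"sb":((480,182),(212,217),.112),"sy":((518,196),(260,202),.112),"c1":((413,436),(533,361),.012),"c2":((292,371),(417,440),.012),"knob":((394,423),(555,339),.076),"mk":((385,235),(198,333),.01)}
for n,(a,b,z) in L.items(): print(n,(hit(a,z,s,k)*1e3).round(),(hit(b,z,d,k)*1e3).round())
R=np.asarray;c=calibration("wrist");print(-c["R"].T@c["t"])
E
```

```text
A [510.  96.  67.] [509. 101.  67.]
B [501.  49.  67.] [500.  47.  67.]
C [501.  -9.  67.] [492.  -8.  67.]
D [579.  93.  67.] [575.  87.  67.]
E [573.  40.  67.] [571.  37.  67.]
F [571. -13.  67.] [564. -16.  67.]
sb [461. 405. 112.] [453. 406. 112.]
sy [550. 404. 112.] [546. 399. 112.]
c1 [ 678. -142.   12.] [ 674. -146.   12.]
c2 [ 437. -150.   12.] [ 431. -150.   12.]
knob [ 671. -180.   76.] [ 672. -180.   76.]
mk [329. 255.  10.] [326. 254.  10.]
[0.6240516  0.07754659 0.37427603]
```

```bash
cat >> h.py <<'E'
def lids(cams=("scene","side","wrist"),show=True):
    t=np.linspace(0,2*np.pi,40);out={}
    for n in cams:
        c=calibration(n);im=read_camera(n);hsv=cv2.cvtColor(im,cv2.COLOR_BGR2HSV)
        for col,lo,hi in(("b",(106,120,40),(125,255,255)),("y",(20,120,60),(33,255,255))):
            N,lab,st,ce=cv2.connectedComponentsWithStats(cv2.inRange(hsv,lo,hi))
            for i in range(1,N):
                if not 60<st[i,4]<6000: continue
                X=hit(ce[i],.06,c)
                zt=.112 if hit(ce[i],.105,c)[1]>.17 else .067
                if not(.3<X[0]<.75 and -.1<X[1]<.45): continue
                X=hit(ce[i],zt-.008,c)
                for _ in range(4):
                    pts=np.float32([P([X[0]+.022*np.cos(a),X[1]+.022*np.sin(a),z],c) for z in(zt,zt-.017) for a in t])
                    h=cv2.convexHull(pts);m=cv2.moments(h);g=np.array([m["m10"],m["m01"]])/m["m00"]
                    X=X+hit(ce[i],zt-.008,c)-hit(g,zt-.008,c)
                r=st[i,4]/m["m00"]
                if .4<r<1.4: print(n,col,"x %.0f y %.0f zt %.0f fill %.2f"%(X[0]*1e3,X[1]*1e3,zt*1e3,r))
E
python3 -c "
from h import *
lids()"
```

```text
scene b x 506 y 105 zt 67 fill 0.77
scene b x 495 y -2 zt 67 fill 0.71
scene b x 570 y 43 zt 67 fill 0.82
scene y x 498 y 52 zt 67 fill 0.72
scene y x 577 y 96 zt 67 fill 0.79
scene y x 567 y -9 zt 67 fill 0.75
side b x 510 y 106 zt 67 fill 0.87
side b x 574 y 43 zt 67 fill 0.87
side b x 499 y -1 zt 67 fill 0.94
side y x 582 y 97 zt 67 fill 0.89
side y x 502 y 52 zt 67 fill 0.91
side y x 571 y -9 zt 67 fill 0.92
wrist b x 517 y 102 zt 67 fill 1.16
wrist b x 573 y 37 zt 67 fill 0.97
wrist b x 497 y -6 zt 67 fill 0.95
wrist y x 580 y 91 zt 67 fill 0.98
wrist y x 500 y 47 zt 67 fill 0.95
wrist y x 569 y -13 zt 67 fill 0.96
```

View pics/wrist0.png

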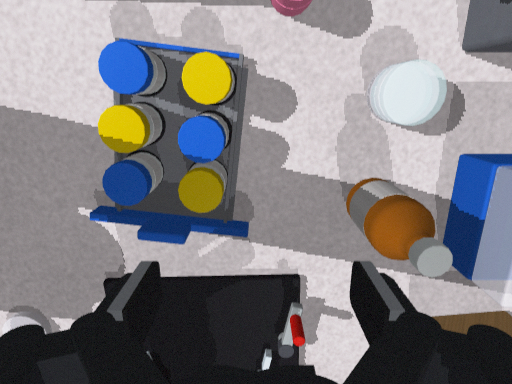

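```bash
python3 -m jog '[[[25,-30,30,0,0,0],[25,-30,30,0,0,0],[25,-30,30,0,0,0],[24,-28,30,0,0,0],[0,0,25,0,0,0],[0,0,20,0,0,0],[0,0,18,0,0,0],[0,0,15,0,0,0],[0,0,0,0,0,0],[0,0,0,0,0,0]]]' 72 50; python3 -m jog '[[[0,0,0,0,0,0],[0,0,0,0,0,0],[0,0,0,0,0,0],[0,0,0,0,0,0],[0,0,0,0,0,0],[0,0,0,0,0,0]]]' 20 50
```

```text
clock: 1.3
tool_pos: [0.507, 0.099, 0.0334]
eef_rot: [0.707, 0.707, -0.0, -0.0]
ft_force: [-0.0, 0.6, 0.8]
grip_width: 0.0615
gripper_force: 0.0
clock: 1.9
tool_pos: [0.5078, 0.0991, 0.0345]
eef_rot: [0.707, 0.707, 0.001, 0.001]
ft_force: [-0.5, -0.7, 7.1]
grip_width: 0.043
gripper_force: 51.0
```

```bash
sed -i 's/-.1<X\[1\]<.45/-.1<X[1]<.52/' h.py; python3 -m jog '[[[0,0,-15,0,0,0],[0,0,-25,0,0,0],[0,0,-35,0,0,0],[20,0,-35,0,0,0],[35,0,-35,0,0,0],[35,0,-35,0,0,0],[35,0,-35,0,0,0],[35,0,0,0,0,0],[35,0,0,0,0,0],[25,0,0,0,0,0],[10,0,0,0,0,0],[0,0,0,0,0,0],[0,0,0,0,0,0]]]'; python3 -c "
from h import *
lids()
cv2.imwrite('pics/w1.png',read_camera('wrist'))"
```

```text
clock: 3.2
tool_pos: [0.5067, 0.3281, 0.2481]
eef_rot: [0.707, 0.707, -0.001, 0.0]
ft_force: [0.6, -0.4, -1.1]
grip_width: 0.0431
gripper_force: 51.3
scene b x 450 y 415 zt 112 fill 0.69
scene b x 494 y -2 zt 67 fill 0.73
scene b x 569 y 42 zt 67 fill 0.76
scene y x 546 y 412 zt 112 fill 0.71
scene y x 499 y 50 zt 67 fill 0.69
scene y x 577 y 96 zt 67 fill 0.76
scene y x 567 y -9 zt 67 fill 0.77
side b x 574 y 43 zt 67 fill 0.87
side b x 498 y -1 zt 67 fill 0.93
side y x 553 y 412 zt 112 fill 0.91
side y x 582 y 96 zt 67 fill 0.88
side y x 502 y 52 zt 67 fill 0.88
side y x 571 y -8 zt 67 fill 0.91
wrist b x 454 y 409 zt 112 fill 0.95
wrist y x 550 y 406 zt 112 fill 1.01
```

View pics/w1.png

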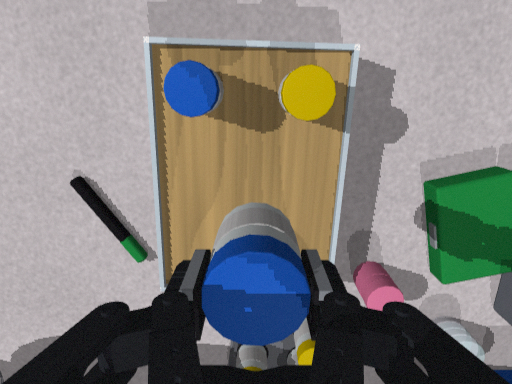

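```bash
python3 -c "
from h import *
c=calibration('wrist')
for p in((147,40),(165,285),(357,46),(334,275)): print((hit(p,.058,c)*1e3).round(1))
for p in((190,88),(308,92)): print((hit(p,.112,c)*1e3).round(1))"
```

```text
[406.7 453.   58. ]
[400.8 193.6  58. ]
[601.1 447.6  58. ]
[597.  206.3  58. ]
[453.9 410.1 112. ]
[549.3 406.8 112. ]
```

```bash
python3 -m jog '[[[7,-14,20,0,0,0],[7,-20,30,0,0,0],[7,-20,35,0,0,0],[0,0,30,0,0,0],[0,0,20,0,0,0],[0,0,14,0,0,0],[0,0,9,0,0,0],[0,0,6,0,0,0],[0,0,2,0,0,0],[0,0,0,0,0,0],[0,0,0,0,0,0],[0,0,0,0,0,0]]]'; python3 -m jog '[[[0,0,0,0,0,0],[0,0,0,0,0,0],[0,0,0,0,0,0],[0,0,0,0,0,0]]]' 66
```

```text
clock: 4.6
tool_pos: [0.4534, 0.3503, 0.083]
eef_rot: [0.707, 0.707, 0.001, 0.0]
ft_force: [-1.2, -0.1, -0.5]
grip_width: 0.0427
gripper_force: 51.4
clock: 5.0
tool_pos: [0.453, 0.3501, 0.0824]
eef_rot: [0.707, 0.707, 0.0, 0.0]
ft_force: [0.4, 0.0, 0.1]
grip_width: 0.0562
gripper_force: 0.0
```

```bash
python3 -m jog '[[[0,0,-25,0,0,0],[0,0,-35,0,0,0],[0,0,-35,0,0,0],[-30,15,-30,0,0,0],[-43,22,-10,0,0,0],[-43,22,0,0,0,0],[-43,22,0,0,0,0],[-43,22,0,0,0,0],[-37,15,0,0,0,0],[-20,9,0,0,0,0],[0,0,0,0,0,0],[0,0,0,0,0,0]]]' 72; python3 -c "
from h import *
lids()"
```

```text
clock: 6.2
tool_pos: [0.5798, 0.0909, 0.2172]
eef_rot: [0.708, 0.707, -0.0, -0.0]
ft_force: [0.7, 0.6, -0.2]
grip_width: 0.0615
gripper_force: 0.0
scene b x 495 y -2 zt 67 fill 0.70
scene b x 569 y 44 zt 67 fill 0.83
scene y x 547 y 411 zt 112 fill 0.68
scene y x 498 y 52 zt 67 fill 0.73
scene y x 577 y 96 zt 67 fill 0.77
scene y x 567 y -9 zt 67 fill 0.75
side b x 574 y 43 zt 67 fill 0.87
side b x 498 y -1 zt 67 fill 0.93
side y x 553 y 412 zt 112 fill 0.91
side y x 582 y 97 zt 67 fill 0.87
side y x 502 y 53 zt 67 fill 0.89
side y x 571 y -9 zt 67 fill 0.91
wrist b x 573 y 37 zt 67 fill 0.96
wrist y x 580 y 90 zt 67 fill 0.97
wrist y x 500 y 46 zt 67 fill 0.96
wrist y x 569 y -14 zt 67 fill 0.94
```

```bash
python3 -m jog '[[[0,0,30,0,0,0],[0,0,40,0,0,0],[0,0,40,0,0,0],[0,0,32,0,0,0],[0,0,22,0,0,0],[0,0,14,0,0,0],[0,0,6,0,0,0],[0,0,0,0,0,0],[0,0,0,0,0,0]]]' 72; python3 -m jog '[[[0,0,0,0,0,0],[0,0,0,0,0,0],[0,0,0,0,0,0],[0,0,0,0,0,0],[0,0,0,0,0,0],[0,0,0,0,0,0]]]' 20 50;  python3 -m jog '[[[0,0,-15,0,0,0],[0,0,-25,0,0,0],[0,0,-35,0,0,0],[20,-2,-35,0,0,0],[35,-5,-10,0,0,0],[35,-5,0,0,0,0],[40,-5,0,0,0,0],[40,-5,0,0,0,0],[40,-5,0,0,0,0],[28,-4,0,0,0,0],[17,-1,0,0,0,0],[0,0,0,0,0,0],[0,0,0,0,0,0],[0,0,0,0,0,0]]]'
```

```text
clock: 7.25
tool_pos: [0.5808, 0.0914, 0.0343]
eef_rot: [0.707, 0.707, 0.001, 0.001]
ft_force: [-0.3, -0.2, 0.1]
grip_width: 0.0615
gripper_force: 0.0
clock: 7.85
tool_pos: [0.5808, 0.0912, 0.0348]
eef_rot: [0.707, 0.707, 0.001, 0.001]
ft_force: [-1.4, 0.2, 6.7]
grip_width: 0.0431
gripper_force: 50.3
clock: 9.25
tool_pos: [0.5482, 0.3446, 0.1534]
eef_rot: [0.708, 0.707, -0.0, 0.0]
ft_force: [-0.8, 0.1, -1.5]
grip_width: 0.0426
gripper_force: 51.0
```

```bash
python3 -m jog '[[[1,0,15,0,0,0],[0,0,20,0,0,0],[0,0,16,0,0,0],[0,0,11,0,0,0],[0,0,7,0,0,0],[0,0,4,0,0,0],[0,0,0,0,0,0],[0,0,0,0,0,0],[0,0,0,0,0,0]]]'; python3 -m jog '[[[0,0,0,0,0,0],[0,0,0,0,0,0],[0,0,0,0,0,0],[0,0,0,0,0,0]]]' 66; python3 -m jog '[[[0,0,-25,0,0,0],[0,0,-35,0,0,0],[0,0,-35,0,0,0],[-30,0,-30,0,0,0],[-45,4,-10,0,0,0],[-45,4,0,0,0,0],[-45,4,0,0,0,0],[-45,4,0,0,0,0],[-45,4,0,0,0,0],[-35,4,0,0,0,0],[-18,1,0,0,0,0],[0,0,0,0,0,0],[0,0,0,0,0,0]]]' 72; python3 -c "
from h import *
lids()"
```

```text
clock: 10.15
tool_pos: [0.5483, 0.3472, 0.0807]
eef_rot: [0.707, 0.707, 0.0, 0.0]
ft_force: [0.1, -0.6, -2.3]
grip_width: 0.0428
gripper_force: 51.0
clock: 10.55
tool_pos: [0.5481, 0.3471, 0.0805]
eef_rot: [0.707, 0.707, 0.0, 0.0]
ft_force: [-0.6, -0.2, -0.1]
grip_width: 0.0566
gripper_force: 0.0
clock: 11.85
tool_pos: [0.573, 0.039, 0.2154]
eef_rot: [0.708, 0.707, 0.0, -0.0]
ft_force: [-0.4, 0.4, 0.9]
grip_width: 0.0615
gripper_force: 0.0
scene b x 449 y 394 zt 112 fill 1.20
scene b x 495 y -2 zt 67 fill 0.71
scene b x 569 y 44 zt 67 fill 0.87
scene y x 498 y 52 zt 67 fill 0.72
scene y x 567 y -9 zt 67 fill 0.76
side b x 568 y 48 zt 67 fill 1.08
side b x 498 y -1 zt 67 fill 0.93
side y x 502 y 52 zt 67 fill 0.92
side y x 571 y -9 zt 67 fill 0.91
wrist b x 573 y 37 zt 67 fill 0.96
wrist y x 500 y 47 zt 67 fill 0.96
wrist y x 569 y -13 zt 67 fill 0.95
```

```bash
python3 -m jog '[[[-1,0,30,0,0,0],[-1,0,40,0,0,0],[0,0,40,0,0,0],[0,0,32,0,0,0],[0,0,22,0,0,0],[0,0,13,0,0,0],[0,0,5,0,0,0],[0,0,0,0,0,0],[0,0,0,0,0,0]]]' 72; python3 -m jog '[[[0,0,0,0,0,0],[0,0,0,0,0,0],[0,0,0,0,0,0],[0,0,0,0,0,0],[0,0,0,0,0,0],[0,0,0,0,0,0]]]' 20 50;  python3 -m jog '[[[0,0,-15,0,0,0],[0,0,-25,0,0,0],[0,0,-35,0,0,0],[20,-6,-35,0,0,0],[35,-17,-10,0,0,0],[35,-18,0,0,0,0],[38,-18,0,0,0,0],[38,-18,0,0,0,0],[38,-18,0,0,0,0],[30,-16,0,0,0,0],[18,-10,0,0,0,0],[0,0,0,0,0,0],[0,0,0,0,0,0],[0,0,0,0,0,0]]]'
```

```text
clock: 12.9
tool_pos: [0.5738, 0.0373, 0.0344]
eef_rot: [0.707, 0.707, 0.001, 0.001]
ft_force: [-0.9, -0.5, 0.7]
grip_width: 0.0614
gripper_force: 0.0
clock: 13.5
tool_pos: [0.5738, 0.0371, 0.0347]
eef_rot: [0.707, 0.707, 0.001, 0.001]
ft_force: [-1.6, 0.2, 6.1]
grip_width: 0.0426
gripper_force: 50.1
clock: 14.9
tool_pos: [0.4524, 0.2883, 0.1538]
eef_rot: [0.707, 0.707, 0.0, 0.0]
ft_force: [-0.2, 0.9, -1.6]
grip_width: 0.0427
gripper_force: 51.0
```

```bash
python3 -m jog '[[[0,0,15,0,0,0],[0,0,20,0,0,0],[0,0,16,0,0,0],[0,0,11,0,0,0],[0,0,7,0,0,0],[0,0,4,0,0,0],[0,0,0,0,0,0],[0,0,0,0,0,0],[0,0,0,0,0,0]]]'; python3 -m jog '[[[0,0,0,0,0,0],[0,0,0,0,0,0],[0,0,0,0,0,0],[0,0,0,0,0,0]]]' 66; python3 -m jog '[[[0,0,-25,0,0,0],[0,0,-35,0,0,0],[0,0,-35,0,0,0],[-25,6,-30,0,0,0],[-40,8,-10,0,0,0],[-40,8,0,0,0,0],[-40,8,0,0,0,0],[-40,8,0,0,0,0],[-35,6,0,0,0,0],[-22,4,0,0,0,0],[0,0,0,0,0,0],[0,0,0,0,0,0],[0,0,0,0,0,0]]]' 72; python3 -c "
from h import *
lids()"
```

```text
clock: 15.8
tool_pos: [0.4523, 0.2892, 0.0808]
eef_rot: [0.707, 0.707, 0.0, 0.0]
ft_force: [0.8, 0.0, -1.4]
grip_width: 0.0432
gripper_force: 50.8
clock: 16.2
tool_pos: [0.452, 0.2891, 0.0805]
eef_rot: [0.707, 0.707, 0.0, 0.0]
ft_force: [0.9, 0.1, -0.3]
grip_width: 0.0564
gripper_force: 0.0
clock: 17.5
tool_pos: [0.4998, 0.0478, 0.2153]
eef_rot: [0.707, 0.707, 0.0, -0.0]
ft_force: [-0.6, 0.2, 0.8]
grip_width: 0.0614
gripper_force: 0.0
scene b x 495 y -3 zt 67 fill 0.70
scene y x 498 y 52 zt 67 fill 0.73
scene y x 567 y -9 zt 67 fill 0.77
side b x 499 y -2 zt 67 fill 0.96
side y x 502 y 52 zt 67 fill 0.92
side y x 571 y -9 zt 67 fill 0.90
wrist y x 500 y 46 zt 67 fill 0.96
wrist y x 569 y -11 zt 67 fill 0.85
```

```bash
python3 -m jog '[[[-1,0,30,0,0,0],[0,0,40,0,0,0],[0,0,40,0,0,0],[0,0,32,0,0,0],[0,0,22,0,0,0],[0,0,13,0,0,0],[0,0,5,0,0,0],[0,0,0,0,0,0],[0,0,0,0,0,0]]]' 72; python3 -m jog '[[[0,0,0,0,0,0],[0,0,0,0,0,0],[0,0,0,0,0,0],[0,0,0,0,0,0],[0,0,0,0,0,0],[0,0,0,0,0,0]]]' 20 50;  python3 -m jog '[[[0,0,-15,0,0,0],[0,0,-25,0,0,0],[0,0,-35,0,0,0],[20,3,-35,0,0,0],[35,7,-10,0,0,0],[35,7,0,0,0,0],[35,7,0,0,0,0],[35,7,0,0,0,0],[35,7,0,0,0,0],[27,5,0,0,0,0],[18,3,0,0,0,0],[0,0,0,0,0,0],[0,0,0,0,0,0],[0,0,0,0,0,0]]]'
```

```text
clock: 18.55
tool_pos: [0.5008, 0.0462, 0.0342]
eef_rot: [0.707, 0.707, 0.001, 0.001]
ft_force: [-0.1, -0.1, 0.1]
grip_width: 0.0616
gripper_force: 0.0
clock: 19.15
tool_pos: [0.5008, 0.0461, 0.0346]
eef_rot: [0.707, 0.707, 0.001, 0.001]
ft_force: [-0.6, 1.0, 5.9]
grip_width: 0.0427
gripper_force: 50.0
clock: 20.55
tool_pos: [0.5456, 0.2848, 0.1533]
eef_rot: [0.707, 0.707, -0.0, -0.0]
ft_force: [-0.3, -0.8, -1.4]
grip_width: 0.043
gripper_force: 51.6
```

```bash
python3 -m jog '[[[1,1,15,0,0,0],[0,0,20,0,0,0],[0,0,16,0,0,0],[0,0,11,0,0,0],[0,0,7,0,0,0],[0,0,4,0,0,0],[0,0,0,0,0,0],[0,0,0,0,0,0],[0,0,0,0,0,0]]]'; python3 -m jog '[[[0,0,0,0,0,0],[0,0,0,0,0,0],[0,0,0,0,0,0],[0,0,0,0,0,0]]]' 66; python3 -m jog '[[[0,0,-25,0,0,0],[0,0,-35,0,0,0],[0,0,-35,0,0,0],[-30,-5,-30,0,0,0],[-45,-8,-10,0,0,0],[-45,-8,0,0,0,0],[-45,-8,0,0,0,0],[-45,-8,0,0,0,0],[-40,-7,0,0,0,0],[-28,-4,0,0,0,0],[-15,-2,0,0,0,0],[0,0,0,0,0,0],[0,0,0,0,0,0]]]' 72; python3 -c "
from h import *
lids()"
```

```text
clock: 21.45
tool_pos: [0.5473, 0.2872, 0.0807]
eef_rot: [0.707, 0.707, 0.0, 0.0]
ft_force: [-1.4, -0.8, -0.3]
grip_width: 0.0425
gripper_force: 51.8
clock: 21.85
tool_pos: [0.547, 0.2871, 0.0804]
eef_rot: [0.707, 0.707, 0.0, 0.0]
ft_force: [-0.1, 0.4, 0.9]
grip_width: 0.0568
gripper_force: 0.0
clock: 23.15
tool_pos: [0.4971, -0.0059, 0.2155]
eef_rot: [0.707, 0.707, 0.0, 0.0]
ft_force: [0.5, 0.3, 0.4]
grip_width: 0.0617
gripper_force: 0.0
scene b x 495 y -2 zt 67 fill 0.72
scene y x 566 y -8 zt 67 fill 0.80
side b x 506 y 73 zt 67 fill 0.59
side b x 498 y -2 zt 67 fill 0.96
side y x 570 y -8 zt 67 fill 0.90
wrist b x 496 y -6 zt 67 fill 0.96
wrist y x 569 y -13 zt 67 fill 0.96
```

```bash
python3 -m jog '[[[0,0,30,0,0,0],[0,0,40,0,0,0],[0,0,40,0,0,0],[0,0,32,0,0,0],[0,0,22,0,0,0],[0,0,13,0,0,0],[0,0,5,0,0,0],[0,0,0,0,0,0],[0,0,0,0,0,0]]]' 72; python3 -m jog '[[[0,0,0,0,0,0],[0,0,0,0,0,0],[0,0,0,0,0,0],[0,0,0,0,0,0],[0,0,0,0,0,0],[0,0,0,0,0,0]]]' 20 50;  python3 -m jog '[[[0,0,-15,0,0,0],[0,0,-25,0,0,0],[0,0,-35,0,0,0],[20,-3,-35,0,0,0],[35,-7,-10,0,0,0],[35,-7,0,0,0,0],[35,-7,0,0,0,0],[35,-7,0,0,0,0],[32,-7,0,0,0,0],[26,-6,0,0,0,0],[17,-3,0,0,0,0],[0,0,0,0,0,0],[0,0,0,0,0,0],[0,0,0,0,0,0]]]'
```

```text
clock: 24.2
tool_pos: [0.4978, -0.0058, 0.0342]
eef_rot: [0.707, 0.707, 0.001, 0.001]
ft_force: [-0.6, 0.1, 0.0]
grip_width: 0.0616
gripper_force: 0.0
clock: 24.8
tool_pos: [0.4978, -0.006, 0.0346]
eef_rot: [0.707, 0.707, 0.001, 0.001]
ft_force: [-1.4, 1.4, 6.6]
grip_width: 0.0432
gripper_force: 50.1
clock: 26.2
tool_pos: [0.45, 0.2283, 0.1535]
eef_rot: [0.707, 0.707, -0.0, 0.0]
ft_force: [-0.2, -0.5, -0.7]
grip_width: 0.0428
gripper_force: 51.1
```

Place; next F (569,-13): dx −242, dy +119.

```bash
python3 -m jog '[[[0,0,15,0,0,0],[0,0,20,0,0,0],[0,0,16,0,0,0],[0,0,11,0,0,0],[0,0,7,0,0,0],[0,0,4,0,0,0],[0,0,0,0,0,0],[0,0,0,0,0,0],[0,0,0,0,0,0]]]'; python3 -m jog '[[[0,0,0,0,0,0],[0,0,0,0,0,0],[0,0,0,0,0,0],[0,0,0,0,0,0]]]' 66; python3 -m jog '[[[0,0,-25,0,0,0],[0,0,-35,0,0,0],[0,0,-35,0,0,0],[-25,12,-30,0,0,0],[-40,19,-10,0,0,0],[-40,20,0,0,0,0],[-40,20,0,0,0,0],[-40,20,0,0,0,0],[-35,17,0,0,0,0],[-22,11,0,0,0,0],[0,0,0,0,0,0],[0,0,0,0,0,0],[0,0,0,0,0,0]]]' 72; python3 -c "
from h import *
lids()"
```

```text
clock: 27.1
tool_pos: [0.4503, 0.2292, 0.0808]
eef_rot: [0.707, 0.707, 0.0, 0.0]
ft_force: [-0.5, -0.2, -0.6]
grip_width: 0.0431
gripper_force: 51.0
clock: 27.5
tool_pos: [0.4501, 0.2291, 0.0805]
eef_rot: [0.707, 0.707, 0.0, 0.0]
ft_force: [0.6, 0.6, -0.8]
grip_width: 0.0565
gripper_force: 0.0
clock: 28.8
tool_pos: [0.5684, -0.0122, 0.2151]
eef_rot: [0.707, 0.707, -0.0, -0.0]
ft_force: [-1.0, 0.5, 0.7]
grip_width: 0.0613
gripper_force: 0.0
scene y x 565 y -8 zt 67 fill 0.80
side b x 506 y 73 zt 67 fill 0.59
side y x 570 y -8 zt 67 fill 0.89
wrist y x 569 y -13 zt 67 fill 0.96
```

Slot yellow3 (545.5,227): dx +240, dy −23.5.

```bash
python3 -m jog '[[[-1,0,30,0,0,0],[0,0,40,0,0,0],[0,0,40,0,0,0],[0,0,32,0,0,0],[0,0,22,0,0,0],[0,0,13,0,0,0],[0,0,5,0,0,0],[0,0,0,0,0,0],[0,0,0,0,0,0]]]' 72; python3 -m jog '[[[0,0,0,0,0,0],[0,0,0,0,0,0],[0,0,0,0,0,0],[0,0,0,0,0,0],[0,0,0,0,0,0],[0,0,0,0,0,0]]]' 20 50;  python3 -m jog '[[[0,0,-15,0,0,0],[0,0,-25,0,0,0],[0,0,-35,0,0,0],[20,-2,-35,0,0,0],[35,-4,-10,0,0,0],[35,-4,0,0,0,0],[35,-4,0,0,0,0],[35,-4,0,0,0,0],[35,-3,0,0,0,0],[27,-2,0,0,0,0],[18,-1,0,0,0,0],[0,0,0,0,0,0],[0,0,0,0,0,0],[0,0,0,0,0,0]]]'
```

```text
clock: 29.85
tool_pos: [0.5698, -0.0139, 0.0344]
eef_rot: [0.707, 0.707, 0.001, 0.001]
ft_force: [0.3, -0.2, 0.6]
grip_width: 0.0615
gripper_force: 0.0
clock: 30.45
tool_pos: [0.5698, -0.014, 0.0347]
eef_rot: [0.707, 0.707, 0.001, 0.001]
ft_force: [-1.5, 0.8, 5.4]
grip_width: 0.043
gripper_force: 50.1
clock: 31.85
tool_pos: [0.545, 0.2249, 0.1534]
eef_rot: [0.707, 0.707, -0.0, 0.0]
ft_force: [-0.4, -0.4, -2.2]
grip_width: 0.0426
gripper_force: 51.0
```

```bash
python3 -m jog '[[[1,0,15,0,0,0],[0,0,20,0,0,0],[0,0,16,0,0,0],[0,0,11,0,0,0],[0,0,7,0,0,0],[0,0,4,0,0,0],[0,0,0,0,0,0],[0,0,0,0,0,0],[0,0,0,0,0,0]]]'; python3 -m jog '[[[0,0,0,0,0,0],[0,0,0,0,0,0],[0,0,0,0,0,0],[0,0,0,0,0,0]]]' 66; python3 -m jog '[[[0,0,-25,0,0,0],[0,0,-35,0,0,0],[0,0,-45,0,0,0],[20,-15,-45,0,0,0],[35,-15,-45,0,0,0],[25,-15,-25,0,0,0],[20,0,0,0,0,0],[0,0,0,0,0,0],[0,0,0,0,0,0],[0,0,0,0,0,0]]]' 100; python3 -c "
from h import *
lids(('wrist',))
cv2.imwrite('pics/w2.png',read_camera('wrist'))"
```

```text
clock: 32.75
tool_pos: [0.5453, 0.2271, 0.0807]
eef_rot: [0.707, 0.707, 0.0, 0.0]
ft_force: [-0.1, -0.3, -2.4]
grip_width: 0.0428
gripper_force: 51.1
clock: 33.15
tool_pos: [0.5451, 0.2271, 0.0805]
eef_rot: [0.707, 0.707, 0.0, 0.0]
ft_force: [-0.6, -0.3, 0.1]
grip_width: 0.0563
gripper_force: 0.0
clock: 34.15
tool_pos: [0.5024, 0.3201, 0.2905]
eef_rot: [0.707, 0.707, -0.002, -0.0]
ft_force: [0.2, 0.4, 0.1]
grip_width: 0.0858
gripper_force: 0.0
wrist b x 454 y 409 zt 112 fill 0.95
wrist b x 453 y 351 zt 112 fill 0.95
wrist b x 451 y 289 zt 112 fill 0.95
wrist b x 449 y 229 zt 112 fill 0.93
wrist y x 550 y 406 zt 112 fill 1.01
wrist y x 548 y 346 zt 112 fill 1.01
wrist y x 547 y 287 zt 112 fill 0.99
wrist y x 545 y 228 zt 112 fill 0.96
```

View pics/w2.png

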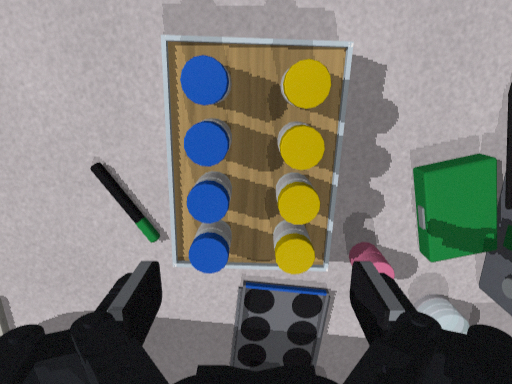

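```bash
python3 -m jog '[[[-20,4,0,0,0,0],[-40,6,0,0,0,0],[-45,6,0,0,0,0],[-45,6,0,0,0,0],[-45,6,0,0,0,0],[-45,6,0,0,0,0],[-45,6,0,0,0,0],[-45,6,0,0,0,0],[-45,6,0,0,0,0],[-35,6,0,0,0,0],[-10,0,0,0,0,0],[0,0,0,0,0,0],[0,0,0,0,0,0],[0,0,0,0,0,0]]]' 100; python3 -c "
from h import *
c=calibration('wrist');im=read_camera('wrist')
import pickle;pickle.dump(c,open('w3.pkl','wb'))
cv2.imwrite('pics/w3.png',cv2.resize(im,(800,600),interpolation=cv2.INTER_CUBIC))
im=read_camera('side');cv2.imwrite('pics/s3.png',cv2.resize(im[200:384,230:480],(800,589),interpolation=cv2.INTER_CUBIC))"
```

```text
clock: 35.65
tool_pos: [0.5604, -0.0976, 0.292]
eef_rot: [0.707, 0.708, -0.0, -0.0]
ft_force: [-0.0, -0.2, -0.5]
grip_width: 0.0856
gripper_force: 0.0
```

View pics/w3.png

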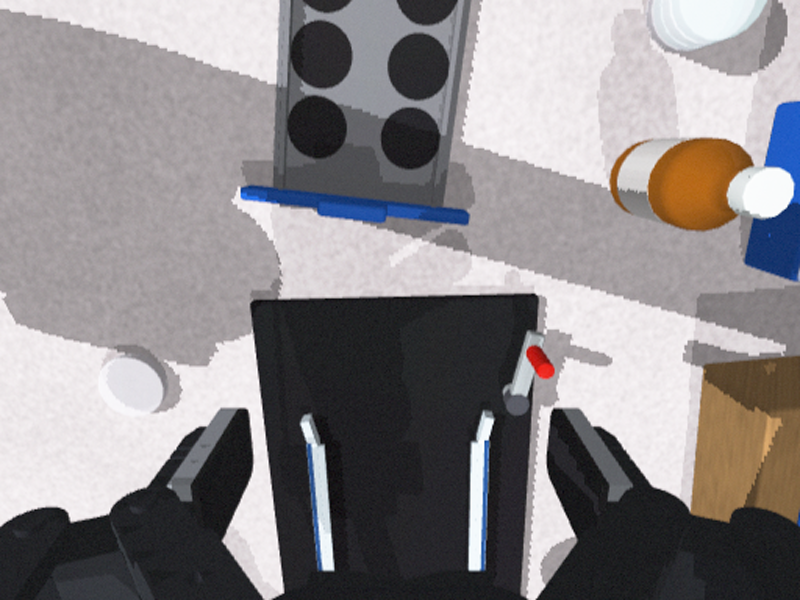

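View pics/s3.png

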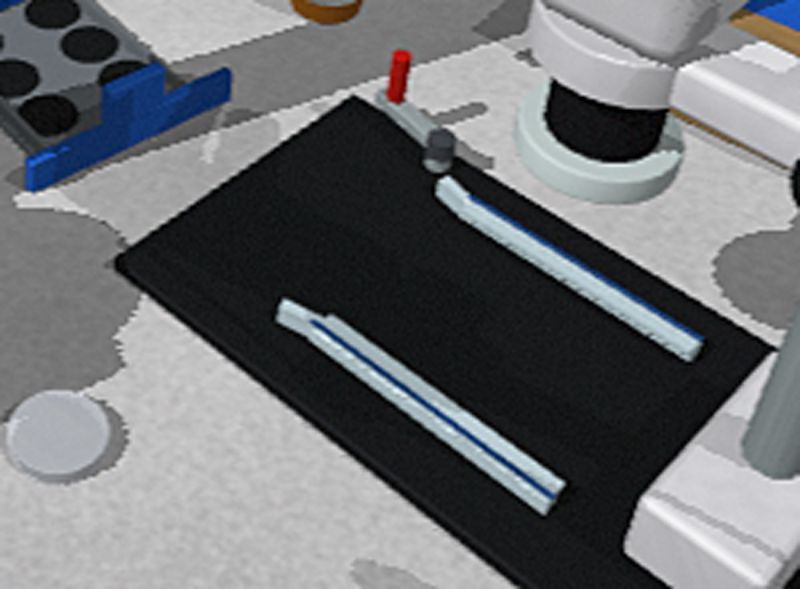

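```bash
python3 -c "
from h import *
import pickle;c=pickle.load(open('w3.pkl','rb'));d=calibration('side')
def w(n,z,*ps):
    print(n,*[(hit(p,z,c,.64)*1e3)[:2].round(1) for p in ps])
w('base',.012,(252,301),(537,295),(283,590),(519,598))
w('lipL',.0255,(325,443),(333,570))
w('lipR',.0255,(470,443),(470,570))
w('tips',.0255,(302,418),(314,415),(483,412),(493,414))
w('tab',.062,(319,204),(386,210),(386,221),(318,214))
w('plate',.028,(243,187),(468,211))
w('knob',.076,(537,351)); w('piv',.03,(515,399))
def s(n,z,*ps):
    print('side',n,*[(hit((p[0]*250/800+230-.3,p[1]*184/589+200-.3),z,d)*1e3)[:2].round(1) for p in ps])
s('base',.012,(117,260),(352,97),(775,347))
s('lipL',.0255,(332,317),(563,484))
s('lipR',.0255,(470,213),(690,359))
s('tips',.0255,(277,312),(287,298),(436,180),(452,178))
s('tab',.062,(102,88),(165,65)); s('plate',.028,(27,162),(229,68))
s('knob',.076,(401,53)); 
"
```

```text
base [ 433.1 -146.4] [ 678.2 -141. ] [ 437.8 -463.3] [ 686.8 -474.2]
lipL [ 492.  -277.9] [ 493.6 -423.7]
lipR [ 624.8 -277.9] [ 631.  -423.7]
tips [ 472.5 -252.2] [ 483.4 -249.2] [ 635.1 -246.1] [ 644.1 -248.1]
tab [502.4 -59. ] [550.4 -63.2] [550.3 -71.1] [501.4 -66.1]
plate [439.  -49.6] [613.9 -67.9]
knob [ 664.  -166.7]
piv [ 661.7 -230.8]
side base [ 431.3 -148. ] [ 674.6 -140.8] [ 686.4 -467.3]
side lipL [ 489.7 -279.6] [ 493.8 -442.1]
side lipR [ 627.7 -280.3] [ 625.6 -441.9]
side tips [ 467.2 -254.6] [ 480.4 -251. ] [ 636.3 -245.6] [ 646.2 -251.6]
side tab [500.5 -55.5] [551.3 -65.8]
side plate [436.  -50.5] [615.2 -69.9]
side knob [ 673.5 -177.6]
```

```bash
python3 -m jog '[[[16,-17,0,0,0,0],[16,-17,0,0,0,0],[0,0,10,0,0,7.8],[0,0,10,0,0,8],[0,0,10,0,0,8],[0,0,10,0,0,8],[0,0,10,0,0,8],[0,0,10,0,0,8],[0,0,10,0,0,8],[0,0,10,0,0,8],[0,0,10,0,0,8],[0,0,10,0,0,8],[0,0,10,0,0,8],[0,0,10,0,0,8],[0,0,0,0,0,0],[0,0,0,0,0,0]]]' 45; python3 -c "
from h import *
from scipy.spatial.transform import Rotation as R
o=get_obs();print(R.from_quat(o['eef_rot']).as_matrix().round(3),o['joints'].round(2),o['tool_pos'])
c=calibration('wrist');im=read_camera('wrist')
cv2.imwrite('pics/w4.png',im)"
```

```text
clock: 37.35
tool_pos: [0.5268, -0.0663, 0.1724]
eef_rot: [0.999, -0.048, -0.0, -0.0]
ft_force: [-0.4, 0.5, 0.2]
grip_width: 0.0382
gripper_force: 0.0
[[ 0.995 -0.096 -0.   ]
 [-0.096 -0.995  0.   ]
 [-0.    -0.    -1.   ]] [-0.15  0.37  1.88  0.    0.89  1.52] [ 0.52677023 -0.0662505   0.17239214]
```

View pics/w4.png

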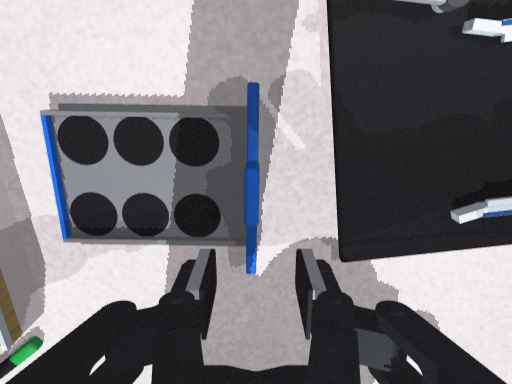

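```bash
python3 -c "
from h import *
c=calibration('wrist')
for p in((252,194),(252,163),(252,225)):print(hit(p,.062,c))"; python3 -m jog '[[[0,0,30,0,0,0],[0,0,40,0,0,0],[0,0,32,0,0,0],[0,0,20,0,0,0],[0,0,13,0,0,0],[0,0,8,0,0,0],[0,0,4,0,0,0],[0,0,0,0,0,0],[0,0,0,0,0,0]]]'; python3 -m jog '[[[0,0,0,0,0,0],[0,0,0,0,0,0],[0,0,0,0,0,0],[0,0,0,0,0,0],[0,0,0,0,0,0],[0,0,0,0,0,0],[0,0,0,0,0,0],[0,0,0,0,0,0]]]' 0 100; python3 -m jog '[[[0,0,-5,0,0,0],[0,0,-10,0,0,0],[0,0,-10,0,0,0],[0,0,-5,0,0,0],[0,0,0,0,0,0],[0,0,0,0,0,0]]]'; python3 -c "
from h import *
c=calibration('side');im=read_camera('side')
cv2.imwrite('pics/s5.png',cv2.resize(im[150:290,170:357],(800,599),interpolation=cv2.INTER_CUBIC))"
```

```text
[ 0.52869644 -0.06507243  0.062     ]
[ 0.55399057 -0.06764266  0.062     ]
[ 0.50182456 -0.06234188  0.062     ]
clock: 38.3
tool_pos: [0.5274, -0.067, 0.026]
eef_rot: [0.999, -0.05, 0.001, 0.0]
ft_force: [-0.3, -0.1, 0.4]
grip_width: 0.0386
gripper_force: 0.0
clock: 39.1
tool_pos: [0.5274, -0.0668, 0.0262]
eef_rot: [0.999, -0.051, 0.001, -0.0]
ft_force: [-1.0, 1.2, 6.7]
grip_width: 0.0111
gripper_force: 97.7
clock: 39.7
tool_pos: [0.5267, -0.0669, 0.0554]
eef_rot: [0.999, -0.051, 0.0, 0.0]
ft_force: [-0.5, 0.2, -5.1]
grip_width: 0.0103
gripper_force: 97.6
```

View pics/s5.png

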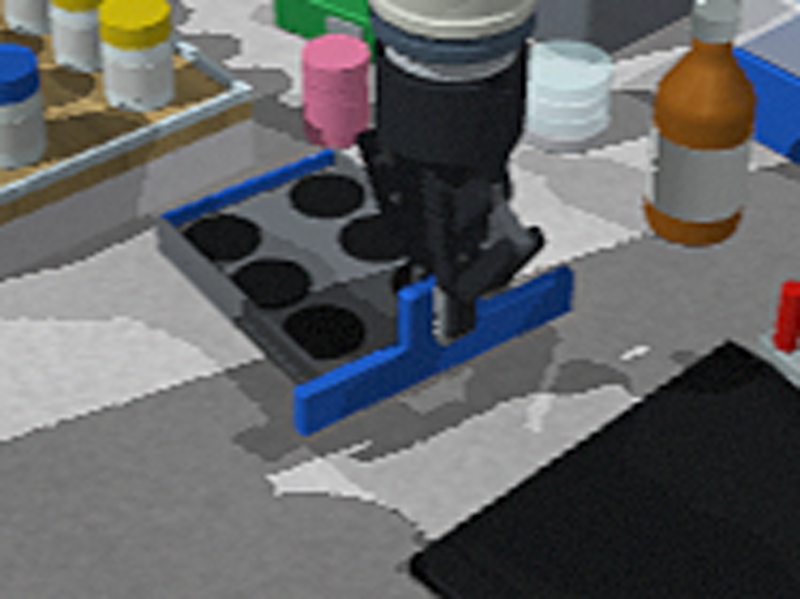

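```bash
python3 -m jog '[[[0,0,-20,0,0,0],[0,0,-25,0,0,0],[0,0,-15,0,0,0],[0,0,0,0,0,-3],[0,0,0,0,0,-6],[0,0,0,0,0,-8],[0,0,0,0,0,-8],[0,0,0,0,0,-8],[0,0,0,0,0,-8],[0,0,0,0,0,-8],[0,0,0,0,0,-8],[0,0,0,0,0,-8],[0,0,0,0,0,-8],[0,0,0,0,0,-8],[0,0,0,0,0,-8]]]'; python3 -m jog '[[[0,0,0,0,0,-8],[0,0,0,0,0,-8],[0,0,0,0,0,-8],[0,0,0,0,0,-8],[0,0,0,0,0,-8],[0,0,0,0,0,-8],[0,0,0,0,0,-8],[0,0,0,0,0,-8],[0,0,0,0,0,-8],[0,0,0,0,0,-8],[0,0,0,0,0,-8],[0,0,0,0,0,-6],[0,0,0,0,0,-4],[0,0,0,0,0,0],[0,0,0,0,0,0],[0,0,0,0,0,0]]]';  python3 -c "
from h import *
from scipy.spatial.transform import Rotation as R
o=get_obs();print(R.from_quat(o['eef_rot']).as_matrix().round(3),o['joints'].round(2),o['tool_pos'])
im=read_camera('side');cv2.imwrite('pics/s6.png',im[120:384,150:512])
im=read_camera('scene');cv2.imwrite('pics/c6.png',im[150:384,50:420])"
```

```text
clock: 41.25
tool_pos: [0.5264, -0.0668, 0.1147]
eef_rot: [0.746, 0.666, -0.0, -0.0]
ft_force: [0.3, 0.5, -3.3]
grip_width: 0.011
gripper_force: 98.3
clock: 42.85
tool_pos: [0.5265, -0.0668, 0.1149]
eef_rot: [-0.01, 1.0, 0.0, -0.0]
ft_force: [0.1, 0.0, -3.9]
grip_width: 0.0109
gripper_force: 98.2
[[-1.    -0.019 -0.001]
 [-0.019  1.     0.   ]
 [ 0.001  0.    -1.   ]] [-0.15  0.46  1.91  0.    0.77 -1.74] [ 0.52647297 -0.06679905  0.11494893]
```

View pics/s6.png

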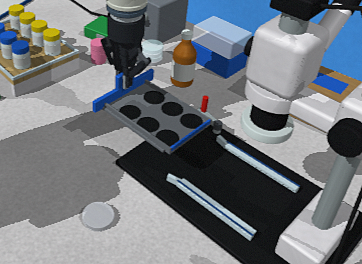

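```bash
python3 -m jog '[[[-9,6,0,0,0,0],[-9,6,10,0,0,0],[-9,5,18,0,0,0],[0,0,20,0,0,0],[0,0,14,0,0,0],[0,0,8,0,0,0],[0,0,0,0,0,0],[0,0,0,0,0,0],[0,0,0,0,0,0]]]';  python3 -c "
from h import *
import pickle
c=calibration('wrist');im=read_camera('wrist');pickle.dump(c,open('w7.pkl','wb'))
cv2.imwrite('pics/w7.png',cv2.resize(im,(800,600),interpolation=cv2.INTER_CUBIC))
im=read_camera('side');cv2.imwrite('pics/s7.png',cv2.resize(im[200:384,230:480],(800,589),interpolation=cv2.INTER_CUBIC))"
```

```text
clock: 43.85
tool_pos: [0.554, -0.0494, 0.046]
eef_rot: [-0.01, 1.0, -0.0, 0.001]
ft_force: [0.6, 0.2, -3.6]
grip_width: 0.0106
gripper_force: 98.2
```

View pics/w7.png

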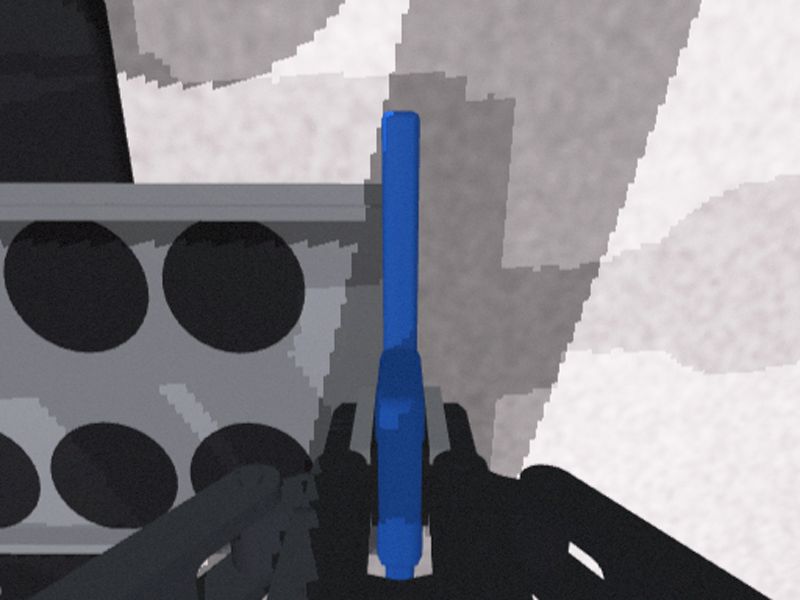

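View pics/s7.png

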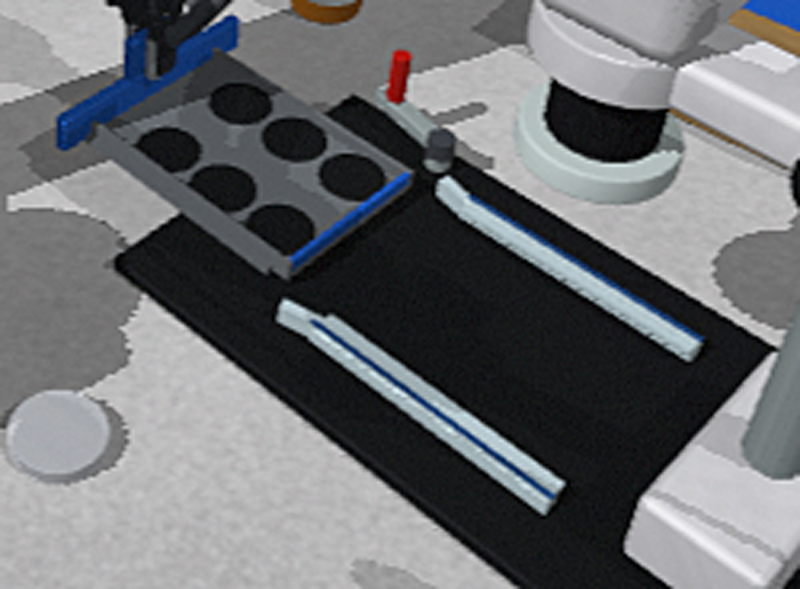

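```bash
python3 -c "
from h import *
import pickle;c=pickle.load(open('w7.pkl','rb'));d=calibration('side')
for z in(.0385,.0248): 
  for p in((293,262),(411,176),(291,276),(272,272),(411,186)): print(z,p,(hit((p[0]*250/800+230-.3,p[1]*184/589+200-.3),z,d)*1e3)[:2].round(1))
for p in((58,120),(237,18)): print('plate',p,(hit((p[0]*250/800+230-.3,p[1]*184/589+200-.3),.048,d)*1e3)[:2].round(1))
print('w far',[(hit(p,.048,c,.64)*1e3)[:2].round(1) for p in((384,112),(418,113),(384,350))])
print('wall',[(hit(p,.0388,c,.64)*1e3)[:2].round(1) for p in((0,183),(366,183),(0,205),(0,555))])
"
```

```text
0.0385 (293, 262) [ 495.8 -240.5]
0.0385 (411, 176) [ 614.2 -239.6]
0.0385 (291, 276) [ 486.1 -247.7]
0.0385 (272, 272) [ 479.6 -237.7]
0.0385 (411, 186) [ 606.5 -245.8]
0.0248 (293, 262) [ 506.6 -232.4]
0.0248 (411, 176) [ 627.3 -231.5]
0.0248 (291, 276) [ 496.6 -239.7]
0.0248 (272, 272) [ 490.  -229.5]
0.0248 (411, 186) [ 619.4 -237.7]
plate (58, 120) [465.8 -48.7]
plate (237, 18) [644.5 -48.3]
w far [array([466.1, -56.5]), array([466.1, -47.8]), array([532. , -55.8])]
wall [array([ 486.6, -166.1]), array([484.5, -61.7]), array([ 492.8, -167.5]), array([ 619.2, -195.3])]
```

```bash
python3 -m jog '[[[1.5,0,3,0,0,0],[0,0,2,0,0,0],[0,0,1,0,0,0],[0,0,1,0,0,0],[0,0,0,0,0,0],[0,0,0,0,0,0]]]'; python3 -m jog '[[[0,-5,0,0,0,0],[0,-8,0,0,0,0],[0,-8,0,0,0,0],[0,-6,0,0,0,0],[0,0,0,0,0,0],[0,0,0,0,0,0]]]'
```

```text
clock: 44.55
tool_pos: [0.5518, -0.0493, 0.0382]
eef_rot: [-0.01, 1.0, -0.0, -0.0]
ft_force: [-0.5, -0.3, -2.7]
grip_width: 0.0109
gripper_force: 98.4
clock: 45.15
tool_pos: [0.5524, -0.0769, 0.0382]
eef_rot: [-0.01, 1.0, -0.0, 0.0]
ft_force: [-0.0, -0.9, -1.5]
grip_width: 0.0107
gripper_force: 98.4
```

```bash
python3 -m jog '[[[0,-4,0,0,0,0],[0,-6,0,0,0,0],[0,-6,0,0,0,0],[0,-6,0,0,0,0],[0,-6,0,0,0,0],[0,-6,0,0,0,0],[0,-4,0,0,0,0],[0,0,0,0,0,0],[0,0,0,0,0,0]]]';  python3 -c "
from h import *
o=get_obs();print(o['ft_force'],o['torque'])
im=read_camera('side');cv2.imwrite('pics/s8.png',cv2.resize(im[200:384,230:480],(800,589),interpolation=cv2.INTER_CUBIC))"
```

```text
clock: 46.05
tool_pos: [0.5532, -0.1147, 0.0382]
eef_rot: [-0.01, 1.0, -0.0, 0.0]
ft_force: [0.7, -1.6, -0.8]
grip_width: 0.0108
gripper_force: 98.6
[ 0.72692058 -1.59805031 -0.7500294 ] [-0.19859477  0.12147225  0.03375491]
```

```bash
python3 -m jog '[[[0,-5,0,0,0,0],[0,-8,0,0,0,0],[0,-8,0,0,0,0],[0,-8,0,0,0,0],[0,-8,0,0,0,0],[0,-8,0,0,0,0],[0,-8,0,0,0,0],[0,-6,0,0,0,0],[0,0,0,0,0,0],[0,0,0,0,0,0]]]';  python3 -c "
from h import *
o=get_obs();print(o['ft_force'],o['torque'])
im=read_camera('side');cv2.imwrite('pics/s8.png',cv2.resize(im[180:384,230:507],(800,589),interpolation=cv2.INTER_CUBIC))"
```

```text
clock: 47.1
tool_pos: [0.5545, -0.1738, 0.0382]
eef_rot: [-0.01, 1.0, -0.0, 0.0]
ft_force: [-0.0, -0.3, -1.0]
grip_width: 0.0112
gripper_force: 98.6
[-0.04313206 -0.34534993 -0.95679291] [-0.18008789  0.13681158  0.05779891]
```

View pics/s8.png

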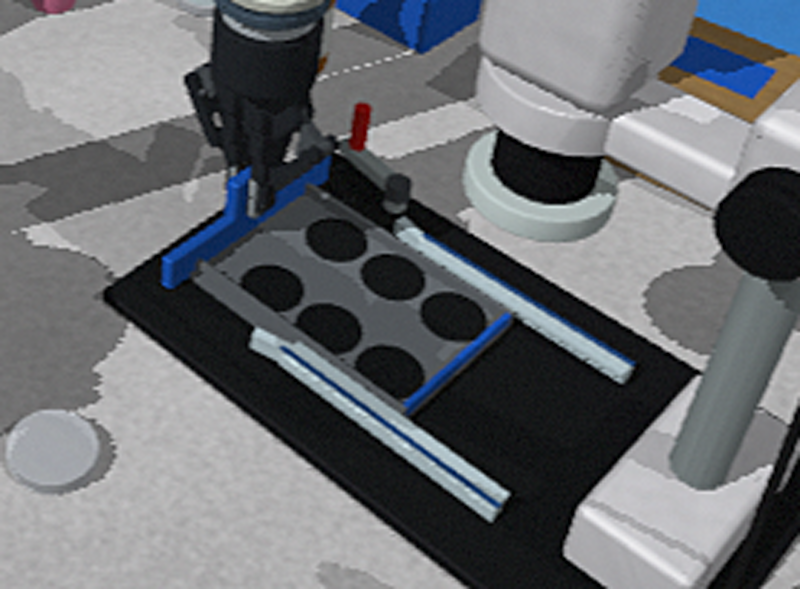

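```bash
python3 -m jog '[[[0,-5,0,0,0,0],[0,-8,0,0,0,0],[0,-8,0,0,0,0],[0,-8,0,0,0,0],[0,-8,0,0,0,0],[0,-8,0,0,0,0],[0,-8,0,0,0,0],[0,-7,0,0,0,0],[0,-4,0,0,0,0],[0,0,0,0,0,0],[0,0,0,0,0,0]]]'; python3 -m jog '[[[0,-2,0,0,0,0],[0,-2,0,0,0,0],[0,-2,0,0,0,0],[0,-1,0,0,0,0],[0,0,0,0,0,0],[0,0,0,0,0,0]]]'
```

```text
clock: 48.25
tool_pos: [0.5559, -0.2378, 0.0382]
eef_rot: [-0.011, 1.0, -0.0, 0.0]
ft_force: [0.1, -1.8, -0.2]
grip_width: 0.0108
gripper_force: 98.7
clock: 48.85
tool_pos: [0.5559, -0.2443, 0.0382]
eef_rot: [-0.01, 1.0, -0.0, 0.0]
ft_force: [-0.4, 1.0, 0.7]
grip_width: 0.0105
gripper_force: 98.9
```

```bash
python3 -m jog '[[[0,-1,0,0,0,0],[0,-1,0,0,0,0],[0,-1,0,0,0,0],[0,0,0,0,0,0]]]'; python3 -m jog '[[[0,-1,0,0,0,0],[0,-1,0,0,0,0],[0,0,0,0,0,0],[0,0,0,0,0,0]]]'
```

```text
clock: 49.25
tool_pos: [0.5558, -0.2463, 0.0382]
eef_rot: [-0.011, 1.0, 0.001, -0.0]
ft_force: [-1.1, 7.6, 2.5]
grip_width: 0.0107
gripper_force: 99.3
clock: 49.65
tool_pos: [0.5557, -0.2465, 0.0382]
eef_rot: [-0.011, 1.0, 0.002, -0.001]
ft_force: [1.4, 16.7, 4.9]
grip_width: 0.0106
gripper_force: 99.9
```

```bash
python3 -m jog '[[[0,-1,0,0,0,0],[0,-1,0,0,0,0],[0,0,0,0,0,0],[0,0,0,0,0,0],[0,2,0,0,0,0],[0,1.5,0,0,0,0],[0,0,0,0,0,0]]]'; python3 -m jog '[[[0,0,0,0,0,0],[0,0,0,0,0,0],[0,0,0,0,0,0],[0,0,0,0,0,0],[0,0,-10,0,0,0],[0,0,-20,0,0,0],[0,0,-40,0,0,0],[0,0,-40,0,0,0],[0,0,0,0,0,0],[0,0,0,0,0,0]]]' 40; python3 -c "
from h import *
d=calibration('side');s=calibration('scene')
a=read_camera('side');b=read_camera('scene')
import numpy as np
for n,im,c in(('side',a,d),('scene',b,s)):
    h=cv2.cvtColor(im,cv2.COLOR_BGR2HSV)
    m=(cv2.inRange(h,(0,150,40),(6,255,255))|cv2.inRange(h,(174,150,40),(180,255,255)))
    N,l,st,ce=cv2.connectedComponentsWithStats(m)
    for i in range(1,N):
        if st[i,4]>15: print(n,st[i],hit(ce[i],.056,c)*1e3)
cv2.imwrite('pics/a9.png',a);cv2.imwrite('pics/b9.png',b)
"
```

```text
clock: 50.35
tool_pos: [0.5559, -0.2464, 0.0382]
eef_rot: [-0.011, 1.0, 0.001, -0.0]
ft_force: [-0.3, 10.3, 3.0]
grip_width: 0.0107
gripper_force: 99.7
clock: 51.35
tool_pos: [0.5566, -0.2482, 0.1499]
eef_rot: [-0.01, 1.0, -0.001, 0.001]
ft_force: [-0.0, 0.6, -0.1]
grip_width: 0.0341
gripper_force: 0.0
side [351 216   7  16  53] [ 673.13493301 -176.36610368   56.        ]
scene [249 270   6  13  51] [ 668.42168398 -178.4877563    56.        ]
```

```bash
python3 -m jog '[[[-20,12,0,0,0,0],[-30,18,0,0,0,0],[-30,18,0,0,0,0],[-25,14,0,0,0,0],[-10,5,0,0,0,0],[0,0,10,0,0,0],[0,0,25,0,0,0],[0,0,25,0,0,0],[0,0,20,0,0,0],[0,0,14,0,0,0],[0,0,8,0,0,0],[0,0,0,0,0,0],[0,0,0,0,0,0]]]' 45; python3 -m jog '[[[0,0,0,0,0,0],[0,0,0,0,0,0],[0,0,0,0,0,0],[0,0,0,0,0,0],[0,0,0,0,0,0],[0,0,0,0,0,0],[0,0,0,0,0,0]]]' 0 25; python3 -c "
from h import *
c=calibration('wrist');im=read_camera('wrist');cv2.imwrite('pics/w10.png',im)"
```

```text
clock: 52.75
tool_pos: [0.6697, -0.1787, 0.0467]
eef_rot: [-0.01, 1.0, -0.0, 0.0]
ft_force: [-0.5, -0.8, 0.6]
grip_width: 0.0381
gripper_force: 0.0
clock: 53.45
tool_pos: [0.67, -0.1811, 0.0476]
eef_rot: [-0.01, 1.0, -0.002, 0.001]
ft_force: [-2.0, -11.3, 0.6]
grip_width: 0.013
gripper_force: 26.5
```

View pics/w10.png

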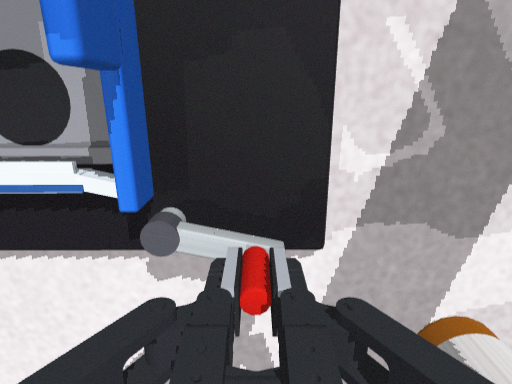

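```bash
python3 -m jog '[[[0,-2.5,0,0,0,0],[4.5,0.5,0,0,0,0],[4.5,0.5,0,0,0,0],[4.5,-0.5,0,0,0,0],[4,-0.5,0,0,0,0],[4,-1,0,0,0,0],[4,-1,0,0,0,0],[4,-2,0,0,0,0],[4,-2,0,0,0,0],[3.5,-2.5,0,0,0,0],[3.5,-2.5,0,0,0,0],[0,0,0,0,0,0],[0,0,0,0,0,0]]]'
```

```text
clock: 54.8
tool_pos: [0.6273, -0.1894, 0.0474]
eef_rot: [-0.011, 1.0, 0.002, -0.002]
ft_force: [-5.8, 14.2, 18.3]
grip_width: 0.0136
gripper_force: 28.5
```

```bash
python3 -m jog '[[[2,2,0,0,0,0],[3,-3,0,0,0,0],[3.5,-3,0,0,0,0],[2.5,-3.5,0,0,0,0],[2.5,-3.5,0,0,0,0],[0,0,0,0,0,0],[0,0,0,0,0,0]]]'
```

```text
clock: 55.5
tool_pos: [0.6131, -0.2014, 0.0472]
eef_rot: [-0.011, 1.0, 0.002, -0.003]
ft_force: [-9.3, 10.6, 19.6]
grip_width: 0.0128
gripper_force: 28.4
```

```bash
python3 -m jog '[[[0,0,0,0,0,0],[0,0,0,0,0,0],[0,0,0,0,0,0],[0,0,0,0,0,0],[0,0,-4,0,0,0],[0,0,0,0,0,0]]]' 38; python3 -c "
from h import *
for n in('side','scene'):
    c=calibration(n);im=read_camera(n);h=cv2.cvtColor(im,cv2.COLOR_BGR2HSV)
    m=(cv2.inRange(h,(0,150,40),(6,255,255))|cv2.inRange(h,(174,150,40),(180,255,255)))
    N,l,st,ce=cv2.connectedComponentsWithStats(m)
    for i in range(1,N):
        if st[i,4]>8: print(n,st[i],hit(ce[i],.056,c)*1e3)"
```

```text
clock: 56.1
tool_pos: [0.6164, -0.2043, 0.0506]
eef_rot: [-0.01, 1.0, -0.0, 0.0]
ft_force: [0.3, -0.1, -0.6]
grip_width: 0.0328
gripper_force: 0.0
side [343 229   8  17 105] [ 622.75691917 -197.77077405   56.        ]
scene [226 263   7  15  75] [ 616.47108308 -195.56358067   56.        ]
```

```bash
python3 -m jog '[[[0,-3,0,0,0,0],[1,-4,0,0,0,0],[1,-5,0,0,0,0],[1,-5,0,0,0,0],[0,-5,0,0,0,0],[0,-4,0,0,0,0],[0,-3,0,0,0,0],[0,0,0,0,0,0],[0,0,0,0,0,0]]]'; python3 -m jog '[[[0,-2,0,0,0,0],[0,-2,0,0,0,0],[0,-1,0,0,0,0],[0,0,0,0,0,0],[0,0,0,0,0,0]]]'
```

```text
clock: 57.1
tool_pos: [0.6144, -0.2336, 0.0505]
eef_rot: [-0.01, 1.0, -0.0, 0.001]
ft_force: [0.3, -0.2, -1.0]
grip_width: 0.0325
gripper_force: 0.0
clock: 57.6
tool_pos: [0.6139, -0.2382, 0.0502]
eef_rot: [-0.01, 1.0, -0.0, 0.0]
ft_force: [-0.8, -0.3, -1.0]
grip_width: 0.0328
gripper_force: 0.1
```

```bash
python3 -m jog '[[[0,-1.5,0,0,0,0],[0,-1,0,0,0,0],[0,-1,0,0,0,0],[0,0,0,0,0,0],[0,0,0,0,0,0]]]'; python3 -m jog '[[[0,-1,0,0,0,0],[0,-1,0,0,0,0],[0,0,0,0,0,0],[0,0,0,0,0,0]]]'; python3 -c "
from h import *
for n in('side','scene'):
    c=calibration(n);im=read_camera(n);h=cv2.cvtColor(im,cv2.COLOR_BGR2HSV)
    m=(cv2.inRange(h,(0,150,40),(6,255,255))|cv2.inRange(h,(174,150,40),(180,255,255)))
    N,l,st,ce=cv2.connectedComponentsWithStats(m)
    for i in range(1,N):
        if st[i,4]>8: print(n,st[i],hit(ce[i],.056,c)*1e3)"
```

```text
clock: 58.1
tool_pos: [0.6137, -0.2412, 0.0501]
eef_rot: [-0.01, 1.0, 0.0, -0.0]
ft_force: [-0.1, 4.9, 1.6]
grip_width: 0.0325
gripper_force: 2.2
clock: 58.5
tool_pos: [0.6136, -0.2415, 0.05]
eef_rot: [-0.01, 1.0, 0.001, -0.001]
ft_force: [-0.6, 11.2, 3.0]
grip_width: 0.0323
gripper_force: 6.0
side [351 238   9  17  98] [ 616.53494063 -227.11351114   56.        ]
scene [214 270   7  15  70] [ 607.55020869 -227.46858767   56.        ]
```

```bash
python3 -m jog '[[[0,-1,0,0,0,0],[0,0,0,0,0,0],[0,4,0,0,0,0],[0,5,0,0,0,0],[0,0,-10,0,0,0],[0,0,-30,0,0,0],[0,0,-40,0,0,0],[0,10,-40,0,0,0],[0,40,-30,0,0,0],[0,45,0,0,0,0],[0,45,0,0,0,0],[0,45,0,0,0,0],[0,40,0,0,0,0],[0,0,0,0,0,0],[0,0,0,0,0,0]]]' ; python3 -c "
from h import *
for n in('side','scene'):
    c=calibration(n);im=read_camera(n);h=cv2.cvtColor(im,cv2.COLOR_BGR2HSV)
    m=(cv2.inRange(h,(0,150,40),(6,255,255))|cv2.inRange(h,(174,150,40),(180,255,255)))
    N,l,st,ce=cv2.connectedComponentsWithStats(m)
    for i in range(1,N):
        if st[i,4]>8: print(n,st[i],hit(ce[i],.056,c)*1e3)
# blue front plate
d=calibration('side')
im=read_camera('side');h=cv2.cvtColor(im,cv2.COLOR_BGR2HSV);m=cv2.inRange(h,(106,120,40),(125,255,255))
N,l,st,ce=cv2.connectedComponentsWithStats(m)
for i in range(1,N):
    if st[i,4]>60: 
        X=hit(ce[i],.035,d)
        if X[1]<-.1 and X[0]<.8: print('plate',st[i],X,'pred bbox',[P([x,-.241,z],d).round() for x,z in((.465,.012),(.645,.04),(.53,.074))])
lids()
cv2.imwrite('pics/s11.png',im)"
```

```text
clock: 60.1
tool_pos: [0.6095, -0.0104, 0.201]
eef_rot: [-0.011, 1.0, -0.0, 0.001]
ft_force: [0.1, -0.8, 0.0]
grip_width: 0.0327
gripper_force: 0.0
side [351 238   9  18 101] [ 616.37637905 -226.87297734   56.        ]
scene [214 270   7  15  75] [ 606.83768439 -226.82673722   56.        ]
plate [311 248  60  52 896] [ 0.55324425 -0.24242034  0.035     ] pred bbox [array([310., 298.]), array([368., 248.]), array([334., 261.])]
plate [377 261  73  46 141] [ 0.63433873 -0.36414627  0.035     ] pred bbox [array([310., 298.]), array([368., 248.]), array([334., 261.])]
plate [327 300  76  56 137] [ 0.47359355 -0.37016763  0.035     ] pred bbox [array([310., 298.]), array([368., 248.]), array([334., 261.])]
plate [403 309  37  38 199] [ 0.55110097 -0.43466383  0.035     ] pred bbox [array([310., 298.]), array([368., 248.]), array([334., 261.])]
```

```bash
python3 -m jog '[[[10,30,-20,0,0,0],[11,35,-30,0,0,0],[11,35,-30,0,0,7.5],[0,0,-10,0,0,8],[0,0,0,0,0,8],[0,0,0,0,0,8],[0,0,0,0,0,8],[0,0,0,0,0,8],[0,0,0,0,0,8],[0,0,0,0,0,8],[0,0,0,0,0,8],[0,0,0,0,0,8],[0,0,0,0,0,8],[0,0,0,0,0,3.5],[0,0,0,0,0,0]]]' ; python3 -m jog '[[[30,-8,0,0,0,0],[40,-13,0,0,0,0],[40,-13,0,0,0,0],[40,-13,0,0,0,0],[40,-13,0,0,0,0],[30,-12,0,0,0,0],[0,0,0,0,0,0],[0,0,0,0,0,0],[0,0,0,0,0,0]]]'; python3 -c "
from h import *
lids(('wrist',))"
```

```text
clock: 61.9
tool_pos: [0.575, 0.0879, 0.2901]
eef_rot: [0.706, 0.708, -0.0, -0.0]
ft_force: [0.9, 0.6, -0.5]
grip_width: 0.0327
gripper_force: 0.0
clock: 62.8
tool_pos: [0.5026, 0.3074, 0.2901]
eef_rot: [0.706, 0.708, -0.0, 0.0]
ft_force: [0.6, 0.3, -0.1]
grip_width: 0.0326
gripper_force: 0.0
wrist b x 454 y 409 zt 112 fill 0.95
wrist b x 453 y 351 zt 112 fill 0.95
wrist b x 451 y 289 zt 112 fill 0.95
wrist b x 448 y 233 zt 112 fill 0.77
wrist y x 550 y 406 zt 112 fill 1.00
wrist y x 548 y 346 zt 112 fill 1.01
wrist y x 547 y 287 zt 112 fill 0.99
wrist y x 543 y 231 zt 112 fill 0.78
```

```bash
python3 -c "
from plant import *
print(close_job())"
```

```text
the job is handed in; nothing more can be done
None
```

I've handed the job in: all six jars stand in line on the shelf about 16 mm apart, the turned tray was pushed against the rails until it stopped, and the latch was pushed to its stop (62.8 s of the 208 s used); I don't have the verdict.

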